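Open the safety cap of the cleaner bottle in its crate cell

ROBOT

A 7-joint arm with a two-finger parallel gripper is mounted at the origin on the work surface. World frame = base frame: x ahead of the robot, y to its left, z up, the work surface at z = 0. Lengths are in m, angles in degrees, forces in N, time in s.
With the tool pointing down it reaches from about 0.4 to 0.875 m from the base axis. Payload 4.4 kg.
Tool frame: the origin (TCP) lies on the centre line of the jaws, within the pads' length; the fingertips stand 19 mm ahead of it and the grasp point (between the pads) is the TCP (nose_length is the distance from the TCP to the fingertips, in m); z points along the fingers, x is the direction in which the jaws open and shut, and the axes are right-handed (so a half turn about z gives the same grasp; the last joint's range is limited). The gripper opens to 85 mm and grips with 20 to 120 N. Pads are 22 mm wide; open, the fingers measure 114 mm over their backs; the gripper's body (76 mm by 85 mm) begins 54 mm behind the grasp point. The pads swing forward as they close: fully open they stand 13 mm farther back than shut.
Start: joints at [-70.176, 36.005, 2.206, 86.941, -1.547, 57.084, -1.146], TCP at [0.26, 0.596, 0.25] pointing down, gripper open.
Joint ranges: [-175.42, 175.42], [-21.48, 121.26], [-71.46, 75.88], [10.55, 141.38], [-63.04, 243.04], [13.31, 113.54], [-168.57, 168.57]. Speed limits (degrees/s): [147.25, 147.25, 180, 180, 180, 180, 180].

INTERFACE

Orientations are given as a 3x3 rotation matrix whose columns are the frame's x, y, z axes.
In Python, from plant import * gives the robot as it stands. The module is installed in compiled form; this text tells all that it offers.
- The arm moves only by the shell command python3 -m inch 'ROWS'. ROWS is JSON, a list of rows, each an object with "translation": the shift along the tool's x, y, z in cm, a list of three; "dr": the turn, a rotation vector about the tool's x, y, z in degrees, a list of three; "fingers": the opening, from -1 (shut) to 1 (fully open), so that 0 is half open. A call has 1 to 12 rows; each row is the pose to reach, as a shift and turn from the pose commanded when the call began, along the tool's axes at that moment; what a row does not reach only later rows make up. A row lasts 1/10 s, in which the tool goes at most 50 mm and 8.59 degrees, less where a joint would pass 70% of its speed; a pose out of reach is approached as far as the arm can. A call with a gripper value outside its range is refused whole. The fingers move at their own pace and stop on an object; the grip force is fixed at half the most. Time passes only in rows, so rows that repeat a pose let the fingers close. It gives the time, the measured TCP pose, the force and the opening at its end, in the units of the state.
- get_obs(): the state, without advancing time (a new reading comes with each control period).
- read_camera(name): name is "scene" or "top" or "wrist"; returns a dict with "pixels" (420x560x3 uint8, red, green, blue), "fx", "fy", "cx", "cy" (pixels), "xyz" and "orientation" of the camera in the world; the wrist camera has in their place "mount" (4x4, takes a point from camera to tool coordinates, whose origin is the TCP and whose axes are the tool frame's). Camera axes: x right, y down, z forward; pixel columns grow to the right and rows downward; lengths in m; the calibration is good to about 2 mm. A picture is of the moment at which its call begins: read the wrist's pose just before it. There is no depth.
- hand_in(): hands the job in, once; it reports no verdict.
Trained networks look in a picture, given as the dict that the camera call returned (one of the last four; its "shot" number tells which), for a name from the list of things; names that differ only in an ending like _2 or _b are one class to them, and where a whole thing is asked for, a point or a joint stands for the part that bears it (a point fixed in the world has none). Each returns a list of dicts, best first, with "p" (0 to 1); they miss things now and then, are a little off and sometimes report something else, mostly with a low value. They report only what shows in the picture. A call takes as long as a camera call.
- silhouettes(query, picture): "mask" (420x560 bool, what is visible of it) and "box" ([left, top, width, height] in pixels, round what is visible of it).
The state is a dict: "clock": time; "q": joint angles; "dq": joint speeds; "joint_efforts": joint torques, N m; "ee_pos": TCP position; "tcp_rot": TCP orientation; "force": force on the tool from outside, world axes, zero at the start; "moment": the same for the moment, N m; "gripper_width": finger opening in m.
Only numpy, scipy, OpenCV 4.12 (cv2) and the standard library are available. Lean on these libraries where they do the work, as an engineer would, in place of code of your own. Each camera call takes 0.05 s, during which the arm holds its last target.

TASK

Stand the blue cleaner bottle upright in the empty cell of the wooden crate (the one with the green mat), so that the cell keeps it from turning. Then push its orange safety cap down, twist it anticlockwise while it is down until it is free, lift it off and finish while still holding it in the gripper, about 5 to 10 cm straight above the open bottle, which stays standing in its cell. Leave all the other things where they are.

Things in the scene. Friction and masses are not known exactly. Their poses are not given: they have to be found in the camera images.
- bottle: blue cleaner bottle, loose, 0.2 to 0.5 kg, upright on the table. Body 60 x 60 x 113 mm tall, shoulder 48 x 48 mm up to 125 mm, neck top at 148 mm (plunger to 156), cap rim at 134 mm, cap top at 161 mm. Origin: centre of the underside; z up, x and y square to its flat sides (labels on +x and -x). It can be lifted by its locked cap (0.5 mm play) or by its body.
- cap: orange round (12-sided) push-and-turn cap, loose, 25 g, 44 mm across, 27 mm tall. Origin: centre of its lower rim, z up; black stripe on top along +x. At the start its x is along the bottle's x. Locked it only takes the bottle along. Pushed down 5 to 7 mm and kept down it turns anticlockwise (clockwise is stopped); free from 46 degrees relative to the bottle, stop at about 90: turn 55 to 80.
- spring (a joint): spring plunger in the bottle neck under the cap: how far the cap is pushed down, in m: 0 at rest, about 0.0075 fully down; the lock is cleared at 0.0045. It takes about 5 N to start it, 9 N at 4.5 mm and 11 N at 7.5 mm.
- crate: fixed wooden crate 80 (its x) x 228 (its y) x 65 mm tall, walls, dividers and floor 6 mm thick, a row of three cells 68 x 68 mm at y = -74, 0 and +74 mm. Origin: centre of the underside, z up. One cell is empty, the others hold jar and tin. In a cell the bottle has 4 mm play each side and can turn up to about 10 degrees either way.
- mat: thin green mat, 62 x 62 x 2 mm, fixed on the floor of the one empty cell. Origin: centre of its underside, 6 mm above the table; axes parallel to the crate's. The bottle stands on its top face.
- jar: closed glass jar with a steel lid, 60 mm diameter, 105 mm tall, standing in another cell of the crate; leave it. Origin: centre of the underside.
- tin: tin with a yellow label, 62 mm diameter, 85 mm tall, standing in another cell of the crate; leave it. Origin: centre of the underside.
- spatula_grip (a point): wooden spatula, 280 mm long, lying on the table; leave it. This point: in its handle, on the robot's side.
- bowl: small white ceramic bowl, 110 mm diameter, 45 mm tall; leave it. Origin: centre of the underside.
- ladle: steel ladle lying on the table, scoop of 72 mm diameter and 30 mm tall, handle along +x, about 300 mm long in all; leave it. Origin: under the scoop's centre.
- mug: blue mug, 80 mm diameter, 88 mm tall, handle at its +y; leave it. Origin: centre of the underside.

How it is judged:
By the outcome, as a careful person would: the job done as asked, in the order asked, and still so for the second after the job is handed in, while the arm keeps its last pose, push and grip.
It also fails if it takes over 51 s, if anything falls off the work surface, if the arm or the gripper's body presses on something with over 40 N, if the wrist force passes 120 N, or if a joint passes its speed limit or range.

## Working session

There is one attempt and no reset: what is moved stays moved. The work goes in short steps, Python scripts to look and compute and a shell command to move; the robot and the scene stay as the last step left them, time stands still between calls to the robot, and variables do not carry over. Pictures are saved under pics/ and viewed, and the job is handed in when it is done.

```bash
mkdir -p pics; ls
python3 - <<'E'
from plant import *
import cv2,numpy as np
s=get_obs(); print({k:np.round(v,4).tolist() for k,v in s.items()})
for n in("scene","top"):
    p=read_camera(n); cv2.imwrite(f"pics/{n}0.png",p["pixels"][:,:,::-1])
    print(n,{k:np.round(v,4).tolist() for k,v in p.items() if k!="pixels"})
    for o in("bottle","cap","crate","mat","jar","tin","mug"):
        print(o,[(round(float(d["p"]),2),d["box"]) for d in silhouettes(o,p)][:2])
E
```

```text
pics
{'clock': 0.0, 'q': [-70.1749, 36.0568, 2.2036, 86.9995, -1.5474, 57.0832, -1.1451], 'dq': [0.0885, 0.0116, 0.095, 0.0135, -0.0533, -0.0338, 0.0785], 'joint_efforts': [-0.0008, -56.3388, 1.2262, -19.3443, 0.011, 0.0104, 0.0], 'ee_pos': [0.2599, 0.5951, 0.2494], 'tcp_rot': [[0.4003, 0.9164, -0.0007], [0.9164, -0.4003, -0.0018], [-0.0019, 0.0, -1.0]], 'force': [0.011, -0.1832, 0.1868], 'moment': [0.0254, 0.005, -0.0138], 'gripper_width': 0.0855}
scene {'fx': 478.2026, 'fy': 478.2026, 'cx': 279.8941, 'cy': 211.7299, 'xyz': [1.3339, 0.313, 1.0309], 'orientation': [[-0.3002, 0.7368, -0.6058], [0.9537, 0.2435, -0.1764], [0.0175, -0.6307, -0.7758]], 'shot': 1}
bottle [(0.98, [329.2, 220.9, 35.9, 46.0])]
cap [(0.7, [341.4, 207.4, 20.4, 22.7])]
crate [(0.72, [146.5, 152.8, 77.4, 60.1]), (0.22, [290.1, 286.7, 65.3, 122.4])]
mat [(0.65, [179.9, 174.5, 10.1, 8.1])]
jar [(0.82, [152.7, 139.7, 24.3, 37.0])]
tin [(0.96, [194.0, 168.4, 21.9, 22.1])]
mug [(0.56, [383.6, 247.5, 52.2, 45.1]), (0.5, [196.9, 169.1, 20.4, 25.4])]
top {'fx': 397.3344, 'fy': 397.3344, 'cx': 278.8049, 'cy': 205.1357, 'xyz': [0.4487, 0.1018, 1.1707], 'orientation': [[0.0275, -0.9819, 0.1874], [-0.9992, -0.0324, -0.0232], [0.0288, -0.1866, -0.982]], 'shot': 2}
bottle [(0.62, [187.9, 202.6, 33.0, 39.0]), (0.46, [388.6, 254.3, 26.1, 22.0])]
cap [(0.78, [190.5, 210.7, 21.3, 13.7]), (0.69, [189.8, 209.9, 29.7, 29.1])]
crate [(0.72, [333.5, 232.7, 88.9, 53.6])]
mat [(0.6, [363.8, 244.9, 21.9, 26.0]), (0.49, [130.6, 189.2, 42.6, 34.0])]
jar [(0.6, [388.1, 257.9, 31.2, 19.8])]
tin [(0.89, [338.4, 237.3, 25.7, 27.5]), (0.47, [191.8, 202.2, 31.3, 37.6])]
mug [(0.58, [130.0, 190.1, 45.5, 31.0]), (0.17, [193.6, 94.5, 30.7, 88.7])]
```

View pics/scene0.png

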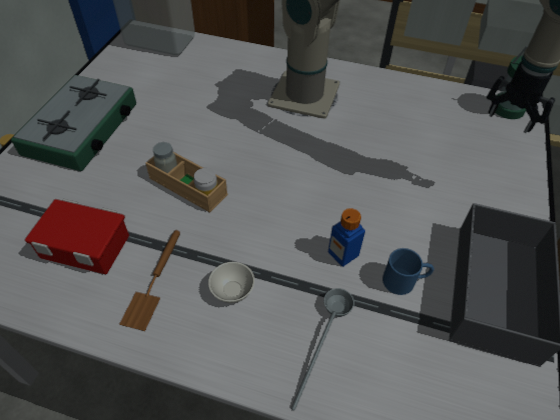

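View pics/top0.png

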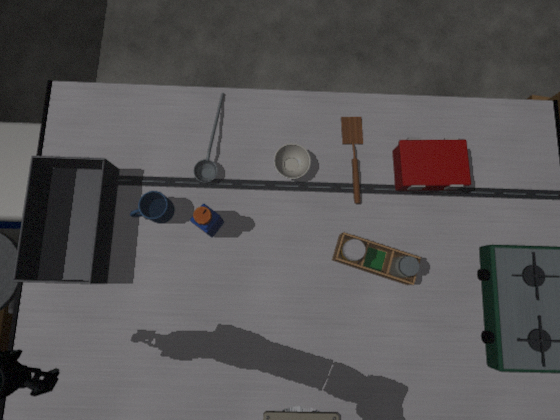

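Run:
```python
import cv2
a=cv2.imread("pics/top0.png")
b=cv2.resize(a[180:280,180:240],None,fx=6,fy=6,interpolation=cv2.INTER_CUBIC)
c=cv2.resize(a[210:310,325:430],None,fx=6,fy=6,interpolation=cv2.INTER_CUBIC)[:600]
b=b[:, :]
cv2.imwrite("pics/topb.png",b[:600,:]);cv2.imwrite("pics/topc.png",c)
a=cv2.imread("pics/scene0.png")
cv2.imwrite("pics/scb.png",cv2.resize(a[195:280,310:390],None,fx=7,fy=7,interpolation=cv2.INTER_CUBIC))
cv2.imwrite("pics/scc.png",cv2.resize(a[135:220,140:230],None,fx=7,fy=7,interpolation=cv2.INTER_CUBIC))
```

```text
(no output)
```

View pics/topb.png

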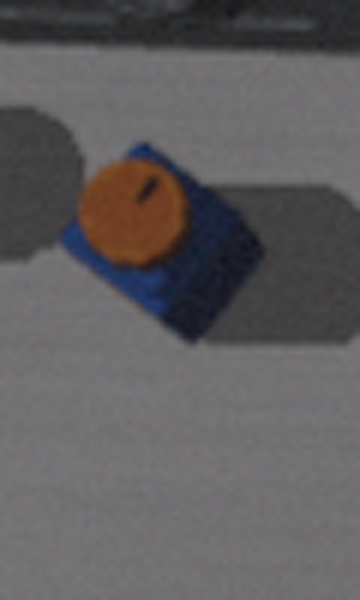

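View pics/topc.png

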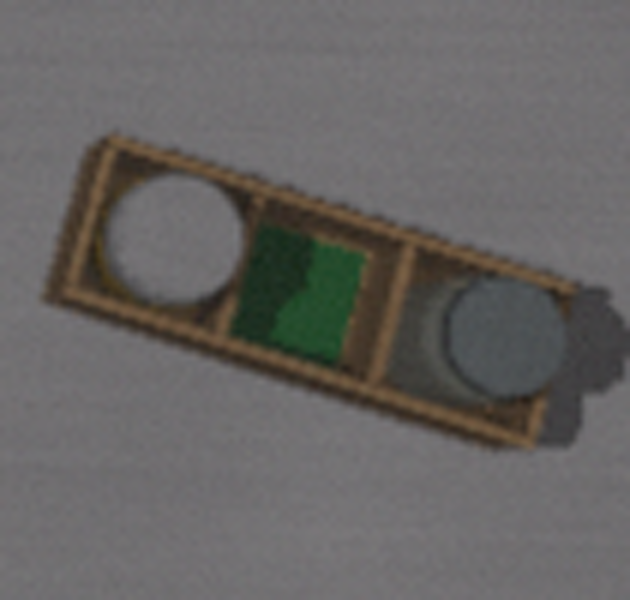

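View pics/scb.png

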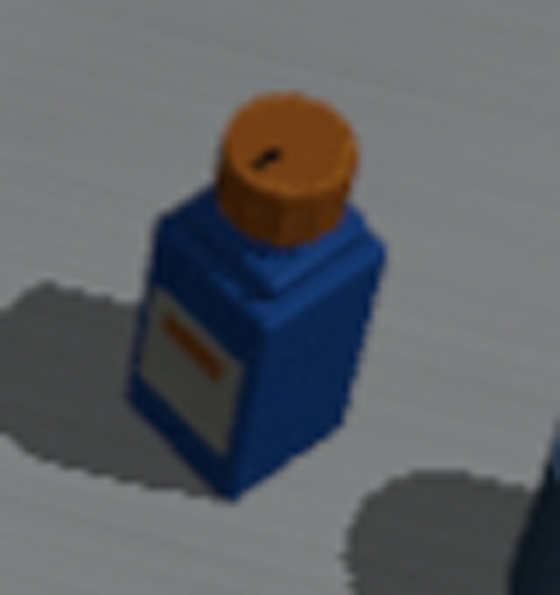

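View pics/scc.png

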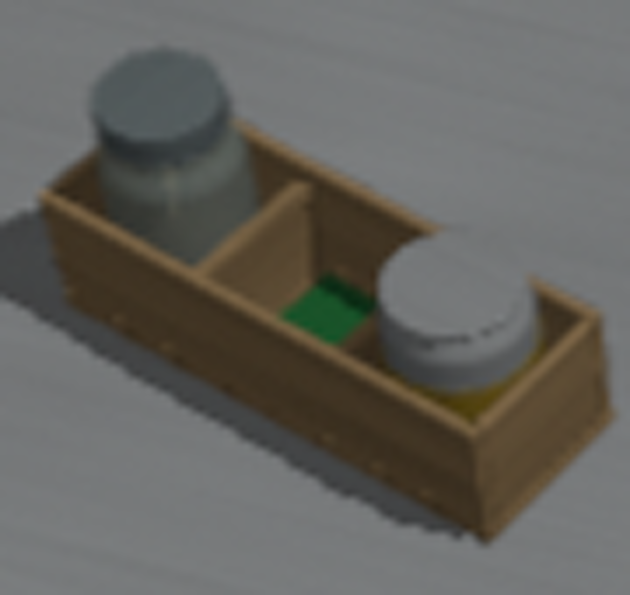

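The scene image shows the bottle at (346,238), mug to its right at (403,270) and the crate at (186,180). The middle cell has the green mat, with the tin and jar on either side. I'll fit poses from corner points in both views.

```bash
cat > h.py <<'E'
import numpy as np, cv2
from scipy.optimize import least_squares
CAM={'scene':dict(f=478.2026,c=(279.8941,211.7299),t=[1.3339,0.313,1.0309],R=[[-0.3002,0.7368,-0.6058],[0.9537,0.2435,-0.1764],[0.0175,-0.6307,-0.7758]]),
'top':dict(f=397.3344,c=(278.8049,205.1357),t=[0.4487,0.1018,1.1707],R=[[0.0275,-0.9819,0.1874],[-0.9992,-0.0324,-0.0232],[0.0288,-0.1866,-0.982]])}
def proj(cam,P):
    c=CAM[cam]; p=(np.atleast_2d(P)-c['t'])@np.array(c['R']); return p[:,:2]/p[:,2:]*c['f']+c['c']
def up(pts,k,ox,oy): return (np.array(pts,float)+.5)/k-.5+[ox,oy]
def T(p,P):
    c,s=np.cos(p[2]),np.sin(p[2]); P=np.array(P,float); return np.c_[p[0]+c*P[:,0]-s*P[:,1],p[1]+s*P[:,0]+c*P[:,1],P[:,2]]
def fit(obs,x0):
    f=lambda p:np.concatenate([(proj(c,T(p,P))-px).ravel() for c,P,px in obs])
    r=least_squares(f,x0,loss='soft_l1'); return r.x,r.fun.reshape(-1,2)
E
python3 - <<'E'
from h import *
def ray(cam,px,z):
    c=CAM[cam]; d=np.array(c['R'])@[(px[0]-c['c'][0])/c['f'],(px[1]-c['c'][1])/c['f'],1]; t=np.array(c['t']); return t+d*(z-t[2])/d[2]
print('captop', ray('top',up([(134,210)],6,180,180)[0],.161),ray('scene',up([(289,142)],7,310,195)[0],.161))
# bottle
x,y=ray('top',up([(134,210)],6,180,180)[0],.161)[:2]
h=.03
for name,cs in {'t':[('top',[(195,343),(265,248)],(6,180,180))],'s':[('scene',[(235,500),(128,398),(345,425)],(7,310,195))]}.items():
    for cam,pts,k in cs:
        for p in pts: print(cam,p,ray(cam,up([p],*k)[0],0.0))
ct=[(112,135),(585,288),(533,447),(65,292)]
print('crate top');[print(ray('top',up([p],6,325,210)[0],.065)) for p in ct]
cs=[(42,195),(603,318),(485,437)]
print('scene');[print(ray('scene',up([p],7,140,135)[0],.065)) for p in cs]
cs=[(612,415),(487,540)]
print('scene bottom');[print(ray('scene',up([p],7,140,135)[0],.0)) for p in cs]
E
```

```text
captop [0.61026188 0.27420549 0.161     ] [0.61149353 0.27575335 0.161     ]
top (195, 343) [0.57101523 0.26777254 0.        ]
top (265, 248) [0.61909744 0.23610257 0.        ]
scene (235, 500) [0.64844724 0.28539826 0.        ]
scene (128, 398) [0.6169344  0.23749069 0.        ]
scene (345, 425) [0.60356476 0.31704479 0.        ]
crate top
[ 0.58860884 -0.10757294  0.065     ]
[ 0.52384567 -0.32859234  0.065     ]
[ 0.45047449 -0.3015091   0.065     ]
[ 0.5149215  -0.08552193  0.065     ]
scene
[ 0.52759538 -0.32048943  0.065     ]
[ 0.51927413 -0.08154495  0.065     ]
[ 0.59080357 -0.10133717  0.065     ]
scene bottom
[ 0.51355159 -0.08476706  0.        ]
[ 0.5903496  -0.10752219  0.        ]
```

```bash
python3 -m inch '[{"translation":[-1,3,-3],"dr":[0,0,3],"fingers":1},{"translation":[-2.5,7,-5],"dr":[0,0,7],"fingers":1},{"translation":[-4,11,-5],"dr":[0,0,12],"fingers":1},{"translation":[-5.5,15,-5],"dr":[0,0,16],"fingers":1},{"translation":[-7,19.5,-5],"dr":[0,0,20],"fingers":1},{"translation":[-8.5,24,-5],"dr":[0,0,24],"fingers":1},{"translation":[-10,28.5,-5],"dr":[0,0,28],"fingers":1},{"translation":[-11.5,33,-5],"dr":[0,0,32],"fingers":1},{"translation":[-13,37.5,-4],"dr":[0,0,35],"fingers":1},{"translation":[-14.5,42,-3],"dr":[0,0,37],"fingers":1},{"translation":[-15.3,45,-2],"dr":[0,0,38.9],"fingers":1},{"translation":[-15.3,45,-2],"dr":[0,0,38.9],"fingers":1}]'
python3 - <<'E'
from plant import *
import cv2,numpy as np
s=get_obs(); print({k:np.round(v,4).tolist() for k,v in s.items()})
p=read_camera("wrist"); cv2.imwrite("pics/w1.png",p["pixels"][:,:,::-1])
print({k:np.round(v,4).tolist() for k,v in p.items() if k!="pixels"})
E
```

```text
clock: 2.0
ee_pos: [0.6147, 0.2687, 0.2686]
tcp_rot: [[0.891, 0.454, 0.0], [0.454, -0.891, -0.005], [-0.002, 0.005, -1.0]]
force: [-0.2, -0.1, 0.0]
gripper_width: 0.085
{'clock': 2.0, 'q': [-33.875, 37.5417, 13.8252, 82.115, -9.2103, 61.5556, 8.5795], 'dq': [-3.411, -1.8778, -3.6166, 1.0394, -1.7677, 1.2726, -0.6208], 'joint_efforts': [-0.3857, -57.0451, 3.6484, -20.8188, -0.0803, -0.2406, 0.0962], 'ee_pos': [0.6147, 0.2687, 0.2686], 'tcp_rot': [[0.8911, 0.4537, 0.0005], [0.4537, -0.8911, -0.0051], [-0.0019, 0.0048, -1.0]], 'force': [-0.2176, -0.0592, 0.0481], 'moment': [-0.0342, 0.0555, -0.0095], 'gripper_width': 0.085}
{'fx': 292.7827, 'fy': 292.7827, 'cx': 280.1575, 'cy': 211.9658, 'mount': [[1.0, -0.0005, 0.0001, -0.0], [0.0004, 0.9527, 0.3039, -0.0787], [-0.0002, -0.3039, 0.9527, -0.125], [0.0, 0.0, 0.0, 1.0]], 'shot': 3}
```

View pics/w1.png

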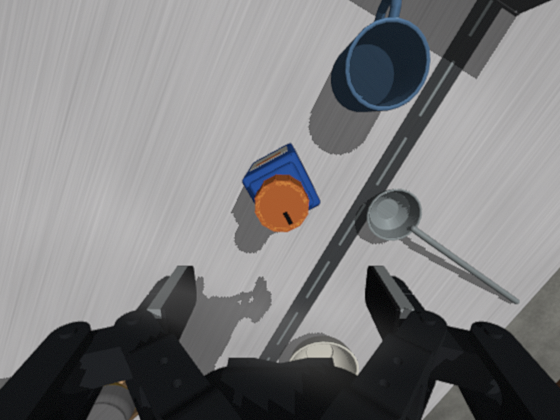

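```bash
cat >> h.py <<'E'
M=np.array([[1.0,-0.0005,0.0001,0],[0.0004,0.9527,0.3039,-0.0787],[-0.0002,-0.3039,0.9527,-0.125],[0,0,0,1.]])
def wray(px,z,pos,rot,f=292.7827,c=(280.1575,211.9658)):
    d=np.array([(px[0]-c[0])/f,(px[1]-c[1])/f,1]); R=np.array(rot)
    o=np.array(pos)+R@M[:3,3]; d=R@M[:3,:3]@d; return o+d*(z-o[2])/d[2]
E
python3 - <<'E'
from plant import *
from h import *
s=get_obs(); print(np.round(s['ee_pos'],4),np.round(s['tcp_rot'],4).tolist())
p=read_camera("wrist"); im=p["pixels"][:,:,::-1]
cv2.imwrite("pics/w2.png",cv2.resize(im[130:250,220:340],None,fx=5,fy=5,interpolation=cv2.INTER_CUBIC))
for n in("cap","bottle"):
  for d in silhouettes(n,p)[:2]:
    m=d["mask"]; ys,xs=np.nonzero(m); print(n,d["p"],d["box"],xs.mean(),ys.mean())
E
```

```text
[0.6126 0.2722 0.2692] [[0.8892, 0.4575, -0.0008], [0.4575, -0.8892, -0.0021], [-0.0017, 0.0015, -1.0]]
cap 0.57 [257.8, 177.1, 48.5, 60.9] 281.7191919191919 207.39959595959596
bottle 0.71 [289.7, 336.7, 67.7, 36.8] 326.7209920283437 352.38441098317094
bottle 0.67 [246.4, 147.8, 72.7, 65.6] 280.0475294117647 176.27623529411764
```

View pics/w2.png

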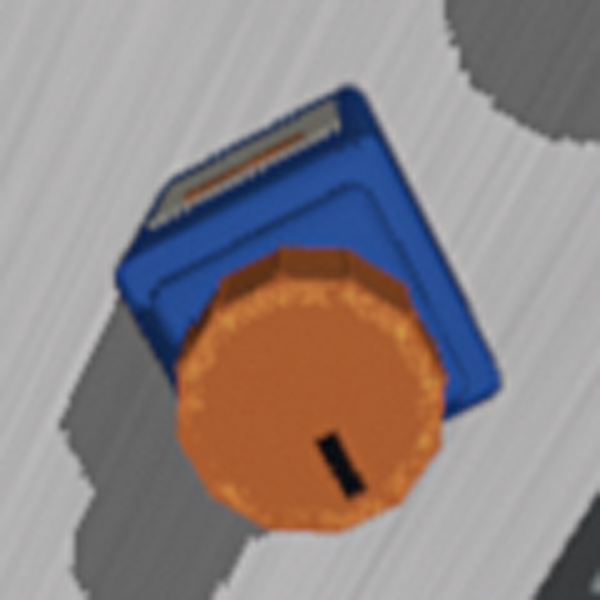

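Run:
```python
from h import *
pos=[0.6126,0.2722,0.2692];rot=[[0.8892,0.4575,-0.0008],[0.4575,-0.8892,-0.0021],[-0.0017,0.0015,-1.0]]
g=lambda p,z:wray(up([p],5,220,130)[0],z,pos,rot)
print('center',g((311,402),.161))
a,b=g((324,437),.161),g((355,495),.161);d=b-a;print('stripe',a,b,np.degrees(np.arctan2(d[1],d[0])))
c=[g(p,.113) for p in((120,275),(352,88),(500,388))];print(c)
for i in(0,1):
  d=c[i+1]-c[i];print(np.linalg.norm(d),np.degrees(np.arctan2(d[1],d[0])))
print((c[0]+c[2])/2)
```

```text
center [0.61099268 0.27797868 0.161     ]
stripe [0.61576405 0.2734993  0.161     ] [0.62526652 0.26665964 0.161     ] -35.74548412325027
[array([0.572851  , 0.27074693, 0.113     ]), array([0.59650826, 0.32328417, 0.113     ]), array([0.65040884, 0.28466074, 0.113     ])]
0.0576179414101912 65.75820109146477
0.06631020165867886 -35.62417182459646
[0.61162992 0.27770383 0.113     ]
```

```bash
python3 -m inch '[{"translation":[0,0,1],"dr":[0,0,0],"fingers":1},{"translation":[0,0,2],"dr":[0,0,0],"fingers":1},{"translation":[0,0,3],"dr":[0,0,0],"fingers":1},{"translation":[0,0,4],"dr":[0,0,0],"fingers":1},{"translation":[0,0,5],"dr":[0,0,0],"fingers":1},{"translation":[0,0,5],"dr":[0,0,0],"fingers":1},{"translation":[0,0,5],"dr":[0,0,0],"fingers":1},{"translation":[0,0,5],"dr":[0,0,0],"fingers":1}]'
python3 - <<'E'
from plant import *
from h import *
s=get_obs(); print(np.round(s['ee_pos'],4),np.round(s['tcp_rot'],4).tolist())
p=read_camera("wrist"); cv2.imwrite("pics/w3.png",p["pixels"][:,:,::-1])
E
```

```text
clock: 3.0
ee_pos: [0.6117, 0.2754, 0.2208]
tcp_rot: [[0.887, 0.462, 0.001], [0.462, -0.887, 0.0], [0.001, 0.0, -1.0]]
force: [0.0, -0.7, -0.0]
gripper_width: 0.0855
[0.6117 0.2754 0.2208] [[0.8871, 0.4617, 0.0009], [0.4617, -0.8871, 0.0004], [0.001, 0.0001, -1.0]]
```

View pics/w3.png

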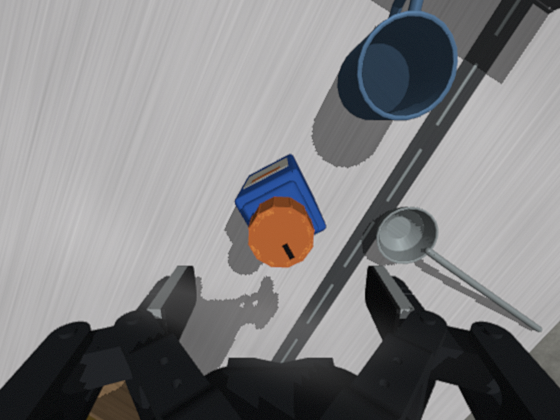

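Run:
```python
from h import *
pos=[0.6117,0.2754,0.2208];rot=np.array([[0.8871,0.4617,0.0009],[0.4617,-0.8871,0.0004],[0.001,0.0001,-1.0]])
a=wray((281,233.5),.161,pos,rot);print(a,rot.T@(a-pos))
a,b=wray((284.5,245),.161,pos,rot),wray((292,258),.161,pos,rot);d=b-a;print(np.degrees(np.arctan2(d[1],d[0])))
```

```text
[0.61023325 0.27961086 0.161     ] [ 0.0005832  -0.00441863  0.05980036]
-34.418680671615654
```

```bash
python3 -m inch '[{"translation":[0.05,-0.3,1],"dr":[0,0,1.5],"fingers":1},{"translation":[0.05,-0.3,2],"dr":[0,0,1.5],"fingers":1},{"translation":[0.05,-0.3,3],"dr":[0,0,1.5],"fingers":1},{"translation":[0.05,-0.3,4],"dr":[0,0,1.5],"fingers":1},{"translation":[0.05,-0.3,5],"dr":[0,0,1.5],"fingers":1},{"translation":[0.05,-0.3,6],"dr":[0,0,1.5],"fingers":1},{"translation":[0.05,-0.3,6.8],"dr":[0,0,1.5],"fingers":1},{"translation":[0.05,-0.3,6.8],"dr":[0,0,1.5],"fingers":1},{"translation":[0.05,-0.3,6.8],"dr":[0,0,1.5],"fingers":1},{"translation":[0.05,-0.3,6.8],"dr":[0,0,1.5],"fingers":1}]'
python3 - <<'E'
from plant import *
from h import *
s=get_obs(); print(np.round(s['ee_pos'],4),np.round(s['tcp_rot'],4).tolist(),s['force'])
p=read_camera("wrist"); cv2.imwrite("pics/w4.png",p["pixels"][:,:,::-1])
E
```

```text
clock: 4.05
ee_pos: [0.6108, 0.2784, 0.1529]
tcp_rot: [[0.899, 0.438, 0.001], [0.438, -0.899, 0.0], [0.001, 0.0, -1.0]]
force: [-0.6, -0.1, -0.1]
gripper_width: 0.0859
[0.6108 0.2784 0.1529] [[0.8988, 0.4384, 0.001], [0.4384, -0.8988, 0.0005], [0.0011, 0.0, -1.0]] [-0.62132297 -0.11784552 -0.10431049]
```

View pics/w4.png

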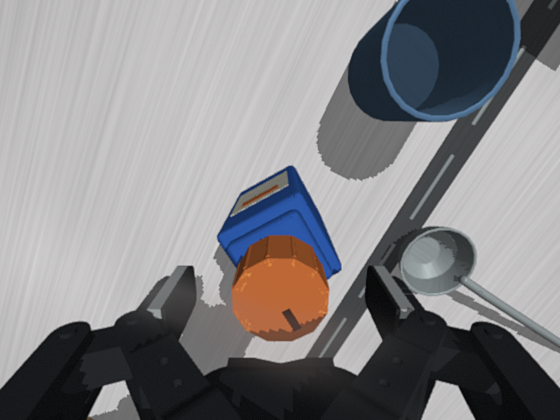

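```bash
python3 - <<'E'
from h import *
pos=[0.6108,0.2784,0.1529];rot=np.array([[0.8988,0.4384,0.001],[0.4384,-0.8988,0.0005],[0.0011,0,-1.0]])
a=wray((280.5,299),.161,pos,rot);print(a,rot.T@(a-pos))
a,b=wray((284,312),.161,pos,rot),wray((296,329),.161,pos,rot);d=b-a;print(np.degrees(np.arctan2(d[1],d[0])))
E
python3 -m inch '[{"translation":[0,-0.1,0],"dr":[0,0,0],"fingers":0.6},{"translation":[0,-0.1,0],"dr":[0,0,0],"fingers":0.3},{"translation":[0,-0.1,0],"dr":[0,0,0],"fingers":0.1},{"translation":[0,-0.1,0],"dr":[0,0,0],"fingers":-0.1},{"translation":[0,-0.1,0],"dr":[0,0,0],"fingers":-0.5},{"translation":[0,-0.1,0],"dr":[0,0,0],"fingers":-1},{"translation":[0,-0.1,0],"dr":[0,0,0],"fingers":-1},{"translation":[0,-0.1,0],"dr":[0,0,0],"fingers":-1},{"translation":[0,-0.1,0],"dr":[0,0,0],"fingers":-1},{"translation":[0,-0.1,0],"dr":[0,0,0],"fingers":-1}]'
python3 - <<'E'
from plant import *
from h import *
p=read_camera("wrist"); cv2.imwrite("pics/w5.png",p["pixels"][:,:,::-1])
E
```

```text
[0.61131737 0.27766534 0.161     ] [ 0.00015184  0.00088712 -0.00809985]
-32.93957999366012
clock: 5.1
ee_pos: [0.6101, 0.2793, 0.1525]
tcp_rot: [[0.899, 0.439, 0.0], [0.439, -0.899, 0.0], [0.0, -0.0, -1.0]]
force: [-0.5, 0.4, 5.5]
gripper_width: 0.0427
```

View pics/w5.png

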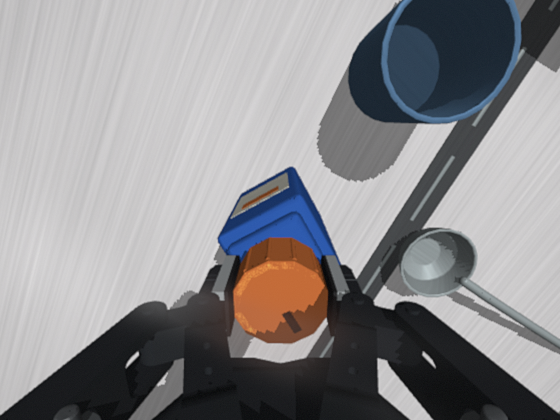

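```bash
python3 -m inch '[{"translation":[0,0,-0.3],"dr":[0,0,0],"fingers":-1},{"translation":[0,0,-0.8],"dr":[0,0,0],"fingers":-1},{"translation":[0,0,-1.5],"dr":[0,0,0],"fingers":-1},{"translation":[0,0,-2.5],"dr":[0,0,0],"fingers":-1},{"translation":[0,0,-4],"dr":[0,0,0],"fingers":-1},{"translation":[0,0,-6],"dr":[0,0,0],"fingers":-1},{"translation":[0,0,-8],"dr":[0,0,0],"fingers":-1},{"translation":[0,0,-10],"dr":[0,0,0],"fingers":-1},{"translation":[0,0,-12],"dr":[0,0,0],"fingers":-1},{"translation":[0,0,-13.5],"dr":[0,0,0],"fingers":-1},{"translation":[0,0,-14.5],"dr":[0,0,0],"fingers":-1},{"translation":[0,0,-14.8],"dr":[0,0,0],"fingers":-1}]'
python3 - <<'E'
from plant import *
from h import *
s=get_obs();print(s['force'],s['moment'],s['q'])
p=read_camera("wrist"); cv2.imwrite("pics/w6.png",p["pixels"][:,:,::-1])
R=np.array(s['tcp_rot']);print(R.T@(np.array([.520,-.204,.30])-s['ee_pos']),np.degrees(np.arctan2(R[1,0],R[0,0])))
E
```

```text
clock: 6.35
ee_pos: [0.6104, 0.2793, 0.3023]
tcp_rot: [[0.899, 0.438, 0.002], [0.438, -0.899, 0.001], [0.003, -0.0, -1.0]]
force: [-0.1, 0.2, -4.9]
gripper_width: 0.043
[-0.11351282  0.23338044 -4.8779549 ] [ 0.01790739 -0.07022881 -0.02812666] [-34.97648459  35.88377544  14.38389924  79.73794567  -9.2277035
  65.36416265   6.61643113]
[-0.29316805  0.39471539  0.00149512] 26.003925709435048
```

View pics/w6.png

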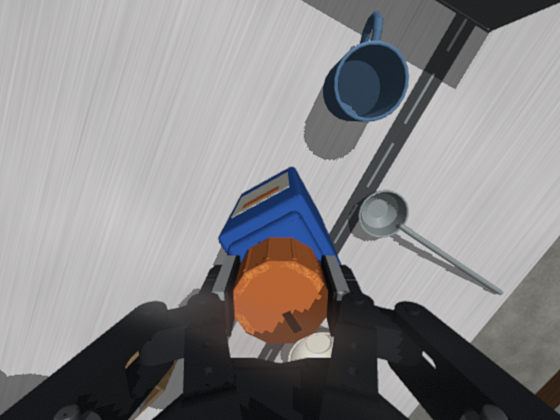

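```bash
python3 -m inch '[{"translation":[-0.5,1,0],"dr":[0,0,0],"fingers":-1},{"translation":[-1.5,3,0],"dr":[0,0,-1],"fingers":-1},{"translation":[-3,6,0],"dr":[0,0,-3],"fingers":-1},{"translation":[-4.8,9,0],"dr":[0,0,-5],"fingers":-1},{"translation":[-6.6,12.4,0],"dr":[0,0,-7],"fingers":-1},{"translation":[-8.5,15.9,0],"dr":[0,0,-9],"fingers":-1},{"translation":[-10.4,19.4,0],"dr":[0,0,-11],"fingers":-1},{"translation":[-12.3,22.9,0],"dr":[0,0,-13],"fingers":-1},{"translation":[-14.2,26.4,0],"dr":[0,0,-14],"fingers":-1},{"translation":[-16.1,29.9,0],"dr":[0,0,-15],"fingers":-1},{"translation":[-18,33.4,0],"dr":[0,0,-16],"fingers":-1},{"translation":[-19.9,37,0],"dr":[0,0,-17.8],"fingers":-1}]'
python3 - <<'E'
from plant import *
from h import *
s=get_obs()
R=np.array(s['tcp_rot']);print(R.T@(np.array([.59,-.276,.30])-s['ee_pos']),np.degrees(np.arctan2(R[1,0],R[0,0])),s['q'])
E
```

```text
clock: 7.6
ee_pos: [0.5917, -0.1429, 0.2994]
tcp_rot: [[0.721, 0.693, -0.002], [0.693, -0.721, 0.0], [-0.002, -0.002, -1.0]]
force: [-0.5, -0.2, -4.7]
gripper_width: 0.0429
[-0.09344867  0.09481803 -0.00064921] 43.8314778841146 [ 3.96595373 30.17869446 11.14139017 90.41183013 -6.3947939  60.1703072
 60.66322549]
```

```bash
python3 -m inch '[{"translation":[-2,2,0],"dr":[0,0,0],"fingers":-1},{"translation":[-4.2,4.3,0],"dr":[0,0,0],"fingers":-1},{"translation":[-6.5,6.6,0],"dr":[0,0,0],"fingers":-1},{"translation":[-8.3,8.5,0],"dr":[0,0,0],"fingers":-1},{"translation":[-9.3,9.5,0],"dr":[0,0,0],"fingers":-1},{"translation":[-9.3,9.5,0],"dr":[0,0,0],"fingers":-1},{"translation":[-9.3,9.5,0],"dr":[0,0,0],"fingers":-1},{"translation":[-9.3,9.5,0],"dr":[0,0,0],"fingers":-1}]'
python3 - <<'E'
from plant import *
from h import *
s=get_obs();print(np.round(s['ee_pos'],4),np.round(s['tcp_rot'],4).tolist())
p=read_camera("wrist"); cv2.imwrite("pics/w7.png",p["pixels"][:,:,::-1])
E
```

```text
clock: 8.4
ee_pos: [0.5924, -0.2707, 0.3]
tcp_rot: [[0.72, 0.694, -0.0], [0.694, -0.72, 0.003], [0.002, -0.002, -1.0]]
force: [0.4, -0.5, -5.1]
gripper_width: 0.0428
[ 0.5924 -0.2707  0.3   ] [[0.7196, 0.6944, -0.0004], [0.6944, -0.7196, 0.0026], [0.0015, -0.0021, -1.0]]
```

View pics/w7.png

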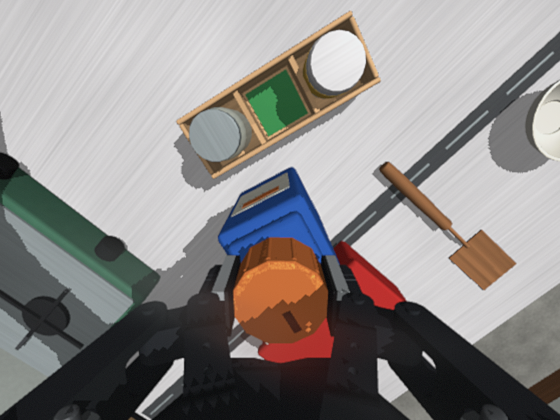

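Run:
```python
from h import *
a=cv2.imread("pics/w7.png")
cv2.imwrite("pics/w7c.png",cv2.resize(a[0:190,165:395],None,fx=3,fy=3,interpolation=cv2.INTER_CUBIC))
```

```text
(no output)
```

View pics/w7c.png

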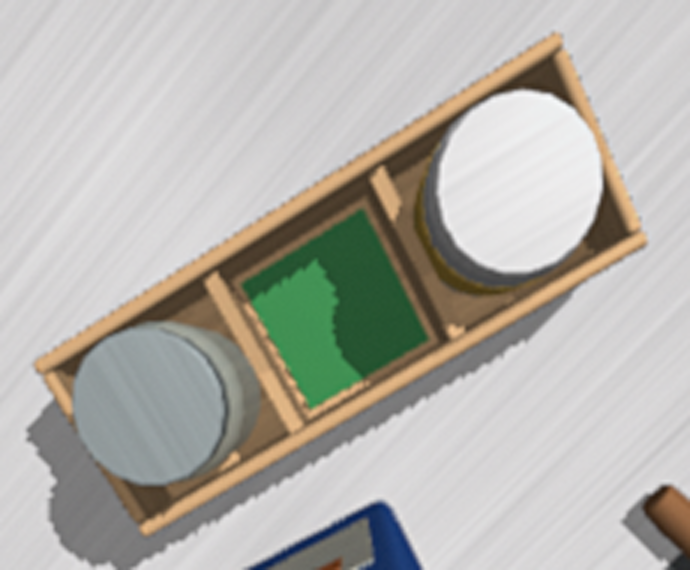

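```bash
python3 - <<'E'
from h import *
pos=[0.5924,-0.2707,0.3];R=np.array([[0.7196,0.6944,-0.0004],[0.6944,-0.7196,0.0026],[0.0015,-0.0021,-1.0]])
g=lambda p,z:wray(up([p],3,165,0)[0],z,pos,R)
c=np.array([g(p,.065) for p in((37,367),(557,36),(645,238),(147,533))]);print(c.round(4),c.mean(0))
for i in range(4):
  d=c[(i+1)%4]-c[i];print(np.linalg.norm(d),np.degrees(np.arctan2(d[1],d[0])))
m=np.array([g(p,.008) for p in((243,287),(364,208),(436,335),(312,412))]);print(m.round(4),m.mean(0))
for i in range(4):
  d=m[(i+1)%4]-m[i];print(np.linalg.norm(d),np.degrees(np.arctan2(d[1],d[0])))
# divider mid
d=np.array([g(p,.065) for p in((216,272),(299,430),(381,170),(458,335))]);print(d.mean(0))
# held bottle: shoulder corners, cap stripe in full picture
E
python3 - <<'E'
from plant import *
from h import *
p=read_camera("wrist");a=p["pixels"][:,:,::-1]
cv2.imwrite("pics/w8.png",cv2.resize(a[155:355,205:355],None,fx=3,fy=3,interpolation=cv2.INTER_CUBIC))
p=read_camera("scene");a=p["pixels"][:,:,::-1];cv2.imwrite("pics/s8.png",a[:])
E
```

```text
[[ 0.4531 -0.3003  0.065 ]
 [ 0.5163 -0.0839  0.065 ]
 [ 0.589  -0.1048  0.065 ]
 [ 0.5265 -0.3209  0.065 ]] [ 0.5212471  -0.20247847  0.065     ]
0.22542997457935995 73.71645085310324
0.07565955547488921 -16.01685957474016
0.22494601759943467 -106.13710244024693
0.07623828530917375 164.3453907228116
[[ 0.4844 -0.2239  0.008 ]
 [ 0.5007 -0.164   0.008 ]
 [ 0.5602 -0.1786  0.008 ]
 [ 0.5431 -0.2417  0.008 ]] [ 0.52210724 -0.2020462   0.008     ]
0.062070046530087415 74.72865790255432
0.06127067518733054 -13.826915160258975
0.06539016709074622 -105.1577858344399
0.061406479091373756 163.07176307018318
[ 0.52222307 -0.20185823  0.065     ]
```

View pics/w8.png

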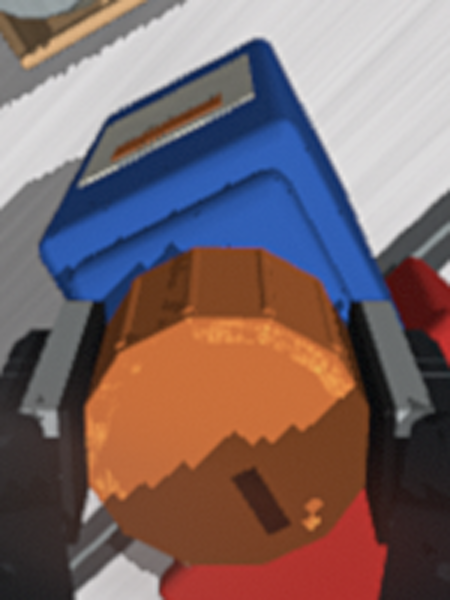

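View pics/s8.png

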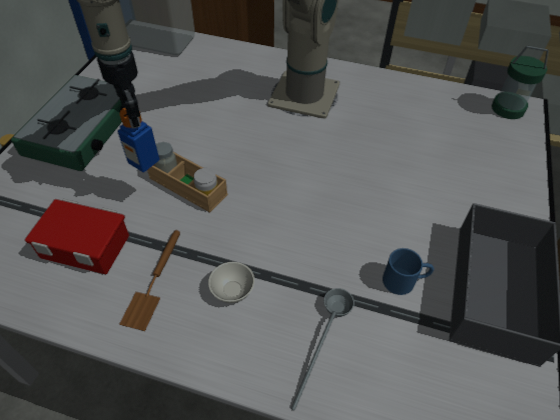

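Run:
```python
from h import *
I=np.eye(3)
g=lambda p,z:wray(up([p],3,205,155)[0],z,np.zeros(3),I)
an=lambda a,b:np.degrees(np.arctan2(*(b-a)[1::-1]))
print('cap',g((227,440),-.0085))
print('label top',an(g((78,187),.05),g((253,95),.05)))
print('body bottom/left edge',an(g((45,240),.0395),g((285,118),.0395)), g((45,240),.0395),g((285,118),.0395),g((388,300),.0395), an(g((285,118),.0395),g((388,300),.0395)))
print('shoulder',an(g((68,272),.0275),g((272,172),.0275)))
print('stripe',an(g((244,472),-.0085),g((280,532),-.0085)))
```

```text
cap [ 7.42322488e-05  1.86650409e-03 -8.50000000e-03]
label top -28.32020303678982
body bottom/left edge -27.849582118909304 [-0.0365664  -0.01183539  0.0395    ] [ 0.01130684 -0.03712906  0.0395    ] [0.03330894 0.00151255 0.0395    ] 60.34329855019335
shoulder -27.39156986887463
stripe 62.76060756549188
```

```bash
python3 -m inch '[{"translation":[-0.1,-1.5,0],"dr":[0,0,-0.7],"fingers":-1},{"translation":[-0.2,-4,0],"dr":[0,0,-0.7],"fingers":-1},{"translation":[-0.3,-6.5,0],"dr":[0,0,-0.7],"fingers":-1},{"translation":[-0.4,-8.7,0],"dr":[0,0,-0.7],"fingers":-1},{"translation":[-0.4,-10,0],"dr":[0,0,-0.7],"fingers":-1},{"translation":[-0.4,-10,0],"dr":[0,0,-0.7],"fingers":-1},{"translation":[-0.4,-10,0],"dr":[0,0,-0.7],"fingers":-1},{"translation":[-0.4,-10,0],"dr":[0,0,-0.7],"fingers":-1},{"translation":[-0.4,-10,0],"dr":[0,0,-0.7],"fingers":-1},{"translation":[-0.4,-10,0],"dr":[0,0,-0.7],"fingers":-1}]'
python3 - <<'E'
from plant import *
from h import *
s=get_obs()
R=np.array(s['tcp_rot']);print(s['ee_pos'],R.T@(np.array([.5197,-.2016,.30])-s['ee_pos']),np.degrees(np.arctan2(R[1,0],R[0,0])))
for n in("scene","top","wrist"):
  p=read_camera(n);a=p["pixels"][:,:,::-1];cv2.imwrite(f"pics/{n}9.png",a)
a=cv2.imread("pics/scene9.png")[90:240,110:260];b=cv2.imread("pics/top9.png")[180:330,310:460]
cv2.imwrite("pics/c9.png",cv2.resize(np.hstack([a,b]),None,fx=2.6,fy=2.6,interpolation=cv2.INTER_CUBIC))
E
```

```text
clock: 9.55
ee_pos: [0.5201, -0.2047, 0.3001]
tcp_rot: [[0.714, 0.701, -0.0], [0.701, -0.714, -0.0], [-0.0, 0.0, -1.0]]
force: [-0.5, -0.3, -5.5]
gripper_width: 0.0425
[ 0.5200819  -0.20470877  0.30008144] [ 1.90547907e-03 -2.48587636e-03  8.06958966e-05] 44.47415465429019
```

View pics/c9.png

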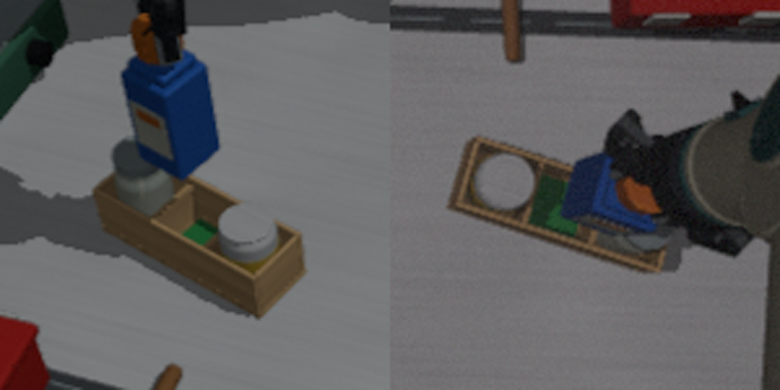

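View pics/wrist9.png

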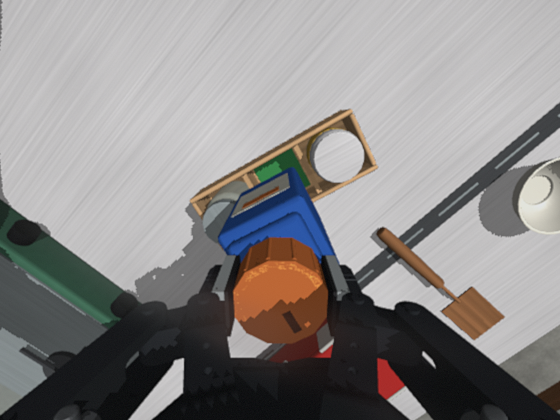

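```bash
python3 -m inch '[{"translation":[0.1,-0.15,0.5],"dr":[0,0,0],"fingers":-1},{"translation":[0.2,-0.25,1.3],"dr":[0,0,0],"fingers":-1},{"translation":[0.2,-0.25,2.3],"dr":[0,0,0],"fingers":-1},{"translation":[0.2,-0.25,3.5],"dr":[0,0,0],"fingers":-1},{"translation":[0.2,-0.25,4.7],"dr":[0,0,0],"fingers":-1},{"translation":[0.2,-0.25,5.7],"dr":[0,0,0],"fingers":-1},{"translation":[0.2,-0.25,6.4],"dr":[0,0,0],"fingers":-1},{"translation":[0.2,-0.25,6.4],"dr":[0,0,0],"fingers":-1},{"translation":[0.2,-0.25,6.4],"dr":[0,0,0],"fingers":-1},{"translation":[0.2,-0.25,6.4],"dr":[0,0,0],"fingers":-1}]'
python3 - <<'E'
from plant import *
from h import *
s=get_obs()
R=np.array(s['tcp_rot']);print(s['ee_pos'],R.T@(np.array([.5197,-.2016,.30])-s['ee_pos']),np.degrees(np.arctan2(R[1,0],R[0,0])))
for n in("scene","top","wrist"):
  p=read_camera(n);a=p["pixels"][:,:,::-1];cv2.imwrite(f"pics/{n}10.png",a)
a=cv2.imread("pics/scene10.png")[110:230,110:240];b=cv2.imread("pics/top10.png")[210:330,320:450]
cv2.imwrite("pics/c10.png",cv2.resize(np.hstack([a,b]),None,fx=3,fy=3,interpolation=cv2.INTER_CUBIC))
E
```

```text
clock: 10.7
ee_pos: [0.52, -0.2012, 0.2368]
tcp_rot: [[0.713, 0.701, 0.001], [0.701, -0.713, -0.0], [0.001, 0.001, -1.0]]
force: [-0.1, 0.1, -4.7]
gripper_width: 0.0433
[ 0.5199566  -0.20120904  0.23682892] [-0.00041912  0.0001734  -0.06317118] 44.49997874092763
```

View pics/c10.png

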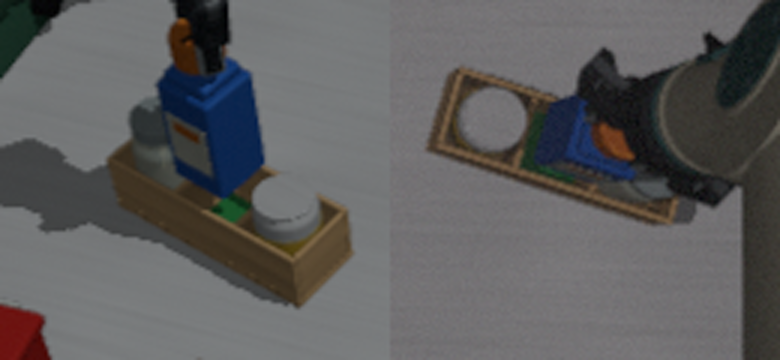

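View pics/wrist10.png

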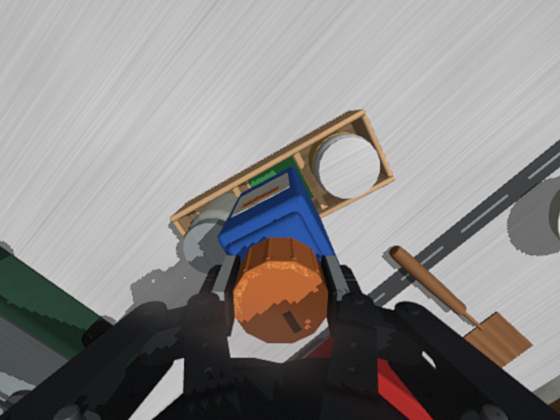

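```bash
python3 -m inch '[{"translation":[0,0,0.5],"dr":[0,0,0],"fingers":-1},{"translation":[0,0,1],"dr":[0,0,0],"fingers":-1},{"translation":[0,0,1.5],"dr":[0,0,0],"fingers":-1},{"translation":[0,0,2],"dr":[0,0,0],"fingers":-1},{"translation":[0,0,2.5],"dr":[0,0,0],"fingers":-1},{"translation":[0,0,2.5],"dr":[0,0,0],"fingers":-1},{"translation":[0,0,2.5],"dr":[0,0,0],"fingers":-1}]'
python3 - <<'E'
from plant import *
from h import *
s=get_obs();print(s['moment'])
for n in("scene","wrist"):
  p=read_camera(n);a=p["pixels"][:,:,::-1];cv2.imwrite(f"pics/{n}11.png",a)
a=cv2.imread("pics/scene11.png")[110:230,130:240]
b=cv2.imread("pics/wrist11.png")[90:290,150:420]
cv2.imwrite("pics/c11.png",np.hstack([cv2.resize(a,(412,450),interpolation=cv2.INTER_CUBIC),cv2.resize(b,(388,288)).repeat(1,0) if 0 else cv2.copyMakeBorder(cv2.resize(b,(388,288)),0,162,0,0,cv2.BORDER_CONSTANT)]))
E
```

```text
clock: 11.55
ee_pos: [0.5195, -0.201, 0.2111]
tcp_rot: [[0.713, 0.701, -0.0], [0.701, -0.713, 0.0], [-0.0, -0.0, -1.0]]
force: [-0.2, -0.2, -4.5]
gripper_width: 0.0432
[-0.02963434 -0.02338068  0.00851994]
```

View pics/c11.png

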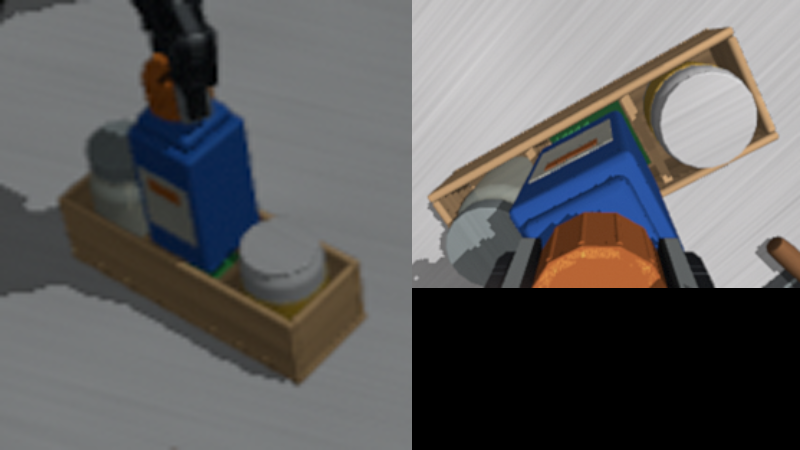

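```bash
python3 -m inch '[{"translation":[0,0,0.6],"dr":[0,0,0],"fingers":-1},{"translation":[0,0,1.2],"dr":[0,0,0],"fingers":-1},{"translation":[0,0,1.8],"dr":[0,0,0],"fingers":-1},{"translation":[0,0,2.4],"dr":[0,0,0],"fingers":-1},{"translation":[0,0,3],"dr":[0,0,0],"fingers":-1},{"translation":[0,0,3.6],"dr":[0,0,0],"fingers":-1},{"translation":[0,0,4.2],"dr":[0,0,0],"fingers":-1},{"translation":[0,0,4.2],"dr":[0,0,0],"fingers":-1},{"translation":[0,0,4.2],"dr":[0,0,0],"fingers":-1}]'
python3 -m inch '[{"translation":[0,0,0.2],"dr":[0,0,0],"fingers":-1},{"translation":[0,0,0.4],"dr":[0,0,0],"fingers":-1},{"translation":[0,0,0.6],"dr":[0,0,0],"fingers":-1},{"translation":[0,0,0.8],"dr":[0,0,0],"fingers":-1},{"translation":[0,0,0.8],"dr":[0,0,0],"fingers":-1},{"translation":[0,0,0.8],"dr":[0,0,0],"fingers":-1}]'
```

```text
clock: 12.55
ee_pos: [0.5195, -0.201, 0.1692]
tcp_rot: [[0.713, 0.701, -0.0], [0.701, -0.713, 0.0], [-0.0, -0.0, -1.0]]
force: [0.7, 0.2, -4.0]
gripper_width: 0.0428
clock: 13.15
ee_pos: [0.5196, -0.2011, 0.1614]
tcp_rot: [[0.713, 0.701, 0.0], [0.701, -0.713, -0.0], [0.0, 0.0, -1.0]]
force: [-0.5, 0.5, -4.1]
gripper_width: 0.0431
```

```bash
python3 -m inch '[{"translation":[0,0,0.1],"dr":[0,0,0],"fingers":-1},{"translation":[0,0,0.2],"dr":[0,0,0],"fingers":-1},{"translation":[0,0,0.2],"dr":[0,0,0],"fingers":-1},{"translation":[0,0,0.2],"dr":[0,0,0],"fingers":-1}]'
python3 -m inch '[{"translation":[0,0,0.1],"dr":[0,0,0],"fingers":-1},{"translation":[0,0,0.2],"dr":[0,0,0],"fingers":-1},{"translation":[0,0,0.2],"dr":[0,0,0],"fingers":-1},{"translation":[0,0,0.2],"dr":[0,0,0],"fingers":-1}]'
```

```text
clock: 13.55
ee_pos: [0.52, -0.2012, 0.1601]
tcp_rot: [[0.713, 0.701, 0.001], [0.701, -0.713, -0.0], [0.001, 0.001, -1.0]]
force: [-0.7, -0.4, 4.8]
gripper_width: 0.0429
clock: 13.95
ee_pos: [0.52, -0.2013, 0.1583]
tcp_rot: [[0.713, 0.701, 0.002], [0.701, -0.713, -0.0], [0.001, 0.001, -1.0]]
force: [-1.9, 1.0, 6.2]
gripper_width: 0.0429
```

```bash
python3 -m inch '[{"translation":[0,0,0.1],"dr":[0,0,0],"fingers":-1},{"translation":[0,0,0.2],"dr":[0,0,0],"fingers":-1},{"translation":[0,0,0.3],"dr":[0,0,0],"fingers":-1},{"translation":[0,0,0.4],"dr":[0,0,0],"fingers":-1},{"translation":[0,0,0.45],"dr":[0,0,0],"fingers":-1},{"translation":[0,0,0.45],"dr":[0,0,0],"fingers":-1},{"translation":[0,0,0.45],"dr":[0,0,0],"fingers":-1}]'
python3 - <<'E'
from plant import *
from h import *
s=get_obs();print(s['force'],s['moment'],s['q'])
for n in("scene","wrist"):
  p=read_camera(n);a=p["pixels"][:,:,::-1];cv2.imwrite(f"pics/{n}12.png",a)
a=cv2.imread("pics/scene12.png")[110:230,130:240]
b=cv2.imread("pics/wrist12.png")[150:360,180:380]
cv2.imwrite("pics/c12.png",np.hstack([cv2.resize(a,(400,436),interpolation=cv2.INTER_CUBIC),cv2.resize(b,(400,436))]))
E
```

```text
clock: 14.65
ee_pos: [0.5201, -0.2013, 0.1542]
tcp_rot: [[0.713, 0.701, 0.002], [0.701, -0.713, -0.0], [0.001, 0.002, -1.0]]
force: [-2.6, 0.4, 9.6]
gripper_width: 0.043
[-2.5733238   0.36820603  9.5763821 ] [ 0.15262234  0.5029715  -0.02948896] [ 12.54079979  36.04094363   8.78825548 107.4561423   -8.60523125
  37.0268004   71.0412841 ]
```

View pics/c12.png

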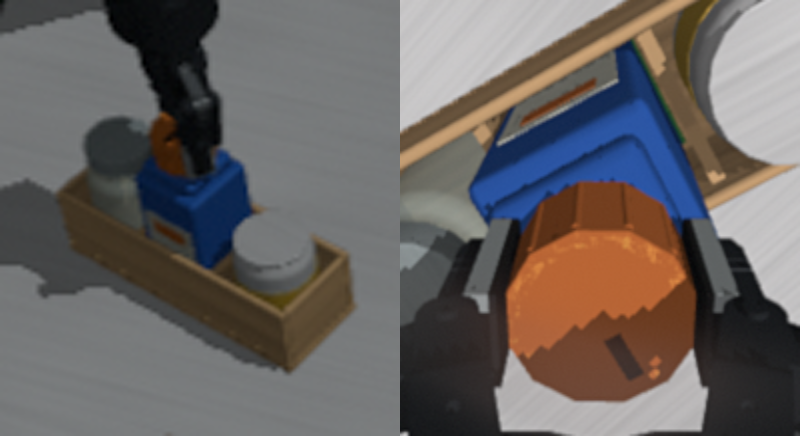

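```bash
python3 -m inch '[{"translation":[0,0,0.05],"dr":[0,0,-2],"fingers":-1},{"translation":[0,0,0.06],"dr":[0,0,-5],"fingers":-1},{"translation":[-0.02,0,0.06],"dr":[0,0,-8],"fingers":-1},{"translation":[-0.03,0,0.06],"dr":[0,0,-11],"fingers":-1},{"translation":[-0.04,0.01,0.06],"dr":[0,0,-14],"fingers":-1},{"translation":[-0.05,0.01,0.06],"dr":[0,0,-17],"fingers":-1},{"translation":[-0.06,0.01,0.06],"dr":[0,0,-20],"fingers":-1},{"translation":[-0.07,0.02,0.06],"dr":[0,0,-23],"fingers":-1},{"translation":[-0.08,0.02,0.06],"dr":[0,0,-26],"fingers":-1},{"translation":[-0.09,0.03,0.06],"dr":[0,0,-29],"fingers":-1},{"translation":[-0.1,0.03,0.06],"dr":[0,0,-32],"fingers":-1},{"translation":[-0.11,0.04,0.06],"dr":[0,0,-35],"fingers":-1}]'
python3 - <<'E'
from plant import *
from h import *
s=get_obs();print(s['force'],s['moment'],s['q'])
for n in("scene","wrist"):
  p=read_camera(n);a=p["pixels"][:,:,::-1];cv2.imwrite(f"pics/{n}13.png",a)
a=cv2.imread("pics/scene13.png")[110:230,130:240]
b=cv2.imread("pics/wrist13.png")[150:360,180:380]
cv2.imwrite("pics/c13.png",np.hstack([cv2.resize(a,(400,436),interpolation=cv2.INTER_CUBIC),cv2.resize(b,(400,436))]))
E
```

```text
clock: 15.95
ee_pos: [0.5202, -0.2026, 0.1539]
tcp_rot: [[0.181, 0.984, 0.003], [0.984, -0.181, -0.001], [-0.001, 0.003, -1.0]]
force: [-1.6, 0.3, 10.4]
gripper_width: 0.0429
[-1.5529666   0.26499657 10.38045314] [ 0.06913371  0.33698018 -0.00458355] [ 19.26878504  35.73046001  -1.33006916 107.25297833   1.30620729
  36.83565394  96.74426245]
```

View pics/c13.png

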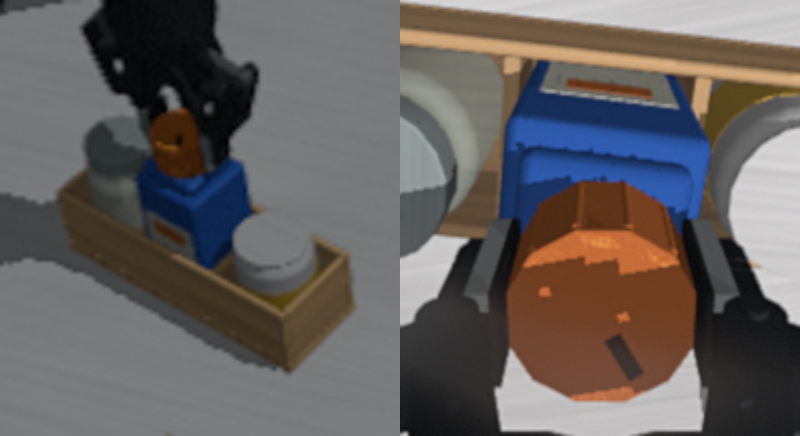

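```bash
python3 -m inch '[{"translation":[0,0,0],"dr":[0,0,-3],"fingers":-1},{"translation":[-0.02,0,0],"dr":[0,0,-7],"fingers":-1},{"translation":[-0.03,0,0],"dr":[0,0,-11],"fingers":-1},{"translation":[-0.05,0.01,0],"dr":[0,0,-15],"fingers":-1},{"translation":[-0.06,0.01,0],"dr":[0,0,-19],"fingers":-1},{"translation":[-0.07,0.02,0],"dr":[0,0,-23],"fingers":-1},{"translation":[-0.08,0.02,0],"dr":[0,0,-27],"fingers":-1},{"translation":[-0.1,0.03,0],"dr":[0,0,-31],"fingers":-1},{"translation":[-0.11,0.04,0],"dr":[0,0,-35],"fingers":-1},{"translation":[-0.12,0.04,0],"dr":[0,0,-38],"fingers":-1},{"translation":[-0.12,0.04,0],"dr":[0,0,-38],"fingers":-1},{"translation":[-0.12,0.04,0],"dr":[0,0,-38],"fingers":-1}]'
python3 - <<'E'
from plant import *
from h import *
s=get_obs();print(s['force'],s['moment'],s['q'])
R=np.array(s['tcp_rot']);print(np.degrees(np.arctan2(R[1,0],R[0,0])))
for n in("scene","wrist"):
  p=read_camera(n);a=p["pixels"][:,:,::-1];cv2.imwrite(f"pics/{n}14.png",a)
a=cv2.imread("pics/scene14.png")[110:230,130:240]
b=cv2.imread("pics/wrist14.png")[150:360,180:380]
cv2.imwrite("pics/c14.png",np.hstack([cv2.resize(a,(400,436),interpolation=cv2.INTER_CUBIC),cv2.resize(b,(400,436))]))
E
```

```text
clock: 17.25
ee_pos: [0.5199, -0.2041, 0.1538]
tcp_rot: [[-0.461, 0.887, 0.002], [0.887, 0.461, -0.001], [-0.002, 0.001, -1.0]]
force: [-1.7, -0.3, 9.9]
gripper_width: 0.0429
[-1.67687656 -0.30068885  9.9435943 ] [-0.08972359  0.49052457  0.05063976] [ 26.52187436  36.17230698 -12.20437295 106.9613629   11.78449156
  37.92768896 124.76552465]
117.4735859496535
```

View pics/c14.png

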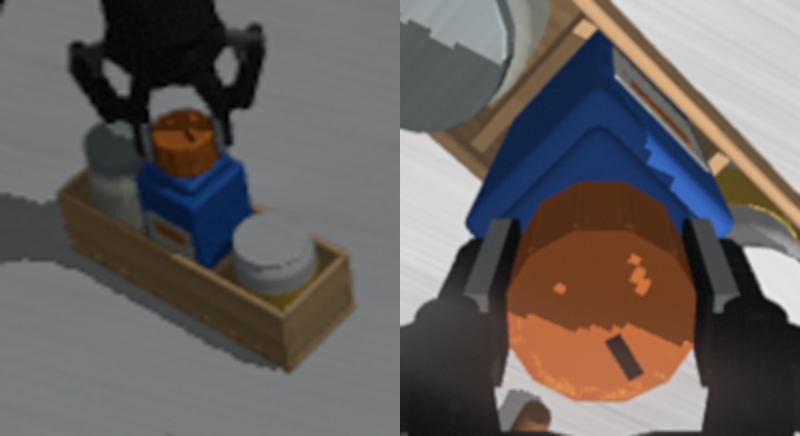

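```bash
python3 -m inch '[{"translation":[0,0,-0.2],"dr":[0,0,0],"fingers":-1},{"translation":[0,0,-0.4],"dr":[0,0,0],"fingers":-1},{"translation":[0,0,-0.6],"dr":[0,0,0],"fingers":-1},{"translation":[0,0,-0.8],"dr":[0,0,0],"fingers":-1},{"translation":[0,0,-1],"dr":[0,0,0],"fingers":-1},{"translation":[0,0,-1.2],"dr":[0,0,0],"fingers":-1},{"translation":[0,0,-1.2],"dr":[0,0,0],"fingers":-1}]'
```

```text
clock: 18.05
ee_pos: [0.5191, -0.2034, 0.1642]
tcp_rot: [[-0.462, 0.887, -0.0], [0.887, 0.462, -0.0], [0.0, -0.0, -1.0]]
force: [-0.1, -0.3, 0.6]
gripper_width: 0.0432
```

```bash
python3 -m inch '[{"translation":[0,0,-0.4],"dr":[0,0,0],"fingers":-1},{"translation":[0,0,-1],"dr":[0,0,0],"fingers":-1},{"translation":[0,0,-1.8],"dr":[0,0,0],"fingers":-1},{"translation":[0,0,-2.8],"dr":[0,0,0],"fingers":-1},{"translation":[0,0,-4],"dr":[0,0,0],"fingers":-1},{"translation":[0,0,-5.2],"dr":[0,0,0],"fingers":-1},{"translation":[0,0,-6.4],"dr":[0,0,0],"fingers":-1},{"translation":[0,0,-7.4],"dr":[0,0,0],"fingers":-1},{"translation":[0,0,-8],"dr":[0,0,0],"fingers":-1},{"translation":[0,0,-8.2],"dr":[0,0,0],"fingers":-1},{"translation":[0,0,-8.2],"dr":[0,0,0],"fingers":-1},{"translation":[0,0,-8.2],"dr":[0,0,0],"fingers":-1}]'
python3 - <<'E'
from plant import *
from h import *
s=get_obs();print(s['force'],s['ee_pos'])
for n in("scene","top","wrist"):
  p=read_camera(n);a=p["pixels"][:,:,::-1];cv2.imwrite(f"pics/{n}15.png",a)
a=cv2.imread("pics/scene15.png")[90:230,130:240]
b=cv2.imread("pics/top15.png")[200:340,320:430]
cv2.imwrite("pics/c15.png",np.hstack([cv2.resize(a,(400,509),interpolation=cv2.INTER_CUBIC),cv2.resize(b,(400,509),interpolation=cv2.INTER_CUBIC)]))
E
```

```text
clock: 19.25
ee_pos: [0.5188, -0.2032, 0.2457]
tcp_rot: [[-0.462, 0.887, -0.001], [0.887, 0.462, 0.0], [0.001, -0.001, -1.0]]
force: [0.8, 0.6, -0.3]
gripper_width: 0.0428
[ 0.80608338  0.6446982  -0.34195243] [ 0.51879679 -0.20322973  0.24570214]
```

View pics/c15.png

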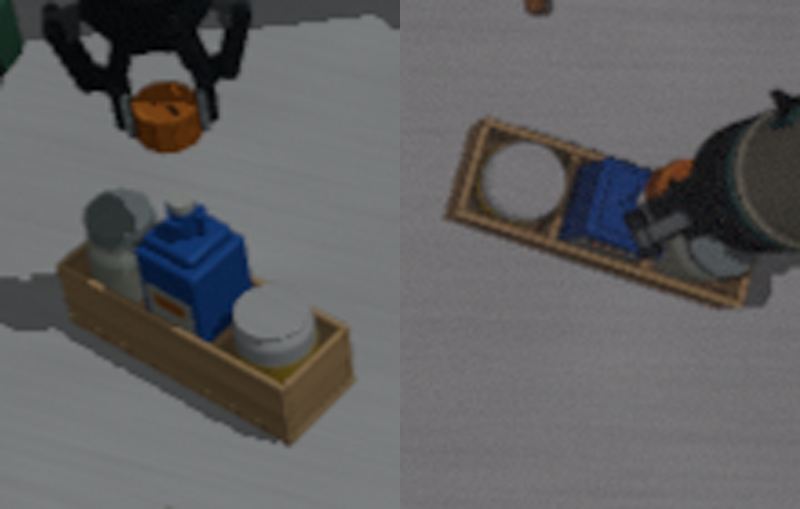

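View pics/wrist15.png

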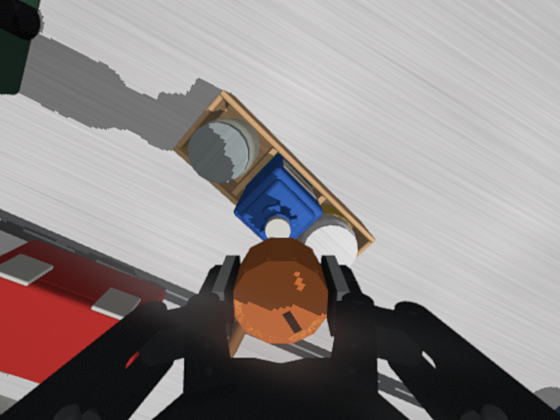

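Run:
```python
from h import *
R=np.array([[-0.462,.887,-.001],[.887,.462,0],[.001,-.001,-1]]);pos=[.5188,-.2032,.2457]
print('plunger',wray((277,227),.164,pos,R),'cap',np.array(pos)+R@[0,.0019,0])
def ray(cam,px,z):
    c=CAM[cam]; d=np.array(c['R'])@[(px[0]-c['c'][0])/c['f'],(px[1]-c['c'][1])/c['f'],1]; t=np.array(c['t']); return t+d*(z-t[2])/d[2]
print('scene plunger',ray('scene',(180.6,146.4),.164),'cap top',ray('scene',(130+166*.275,90+103*.275),.254))
```

```text
plunger [ 0.51903076 -0.20570115  0.164     ] cap [ 0.5204853 -0.2023222  0.2456981]
scene plunger [ 0.52845409 -0.19679902  0.164     ] cap top [ 0.5240374  -0.19812151  0.254     ]
```

```bash
python3 -c "
from plant import *
s=get_obs();print(s['clock'],s['ee_pos'],s['force'],s['gripper_width']);print(hand_in())"
```

```text
19.4 [ 0.51888347 -0.20319231  0.24567329] [-0.40231877  0.21797547 -0.07766419] 0.0428841640670571
the job is handed in; nothing more can be done
None
```

The job is done and handed in at 19.4 s. The bottle stands in the matted middle cell, and the gripper still holds its cap above it. `hand_in()` gave no verdict.

- **Placing:** I lifted the bottle by its locked cap and lined it up with the crate, then lowered it onto the mat. I saw no sign of it touching the walls on the way down.
- **Opening:** I pushed the cap down about 6 mm at about 10 N and turned it 73° anticlockwise. It then came off with almost no pull.
- **Last checks:**
  - The cap is firmly held, with the gripper 43 mm open.
  - Its rim is about 7 cm above the bottle neck, and the bottle stands upright with its plunger showing.
  - The jar and tin look undisturbed in their cells. I did not measure the other objects again at the end.
- **Disagreement:** The cap-to-bottle sideways offset came out at about 4 mm from the wrist camera and 5 mm from the scene camera. The two cameras placed the plunger about 13 mm apart, so that offset is only approximate.

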